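Bar the drop-front of a kitting tote

TASK

The spring-loaded front flap of the blue kitting tote hangs open: push it up shut and bar it. Lay the aluminium retaining bar, its black grip upward, down into the two steel hooks in front of the flap, its notches over their yellow ribs so that it sinks fully home on both, and keeps the flap shut once you let go. Leave the brake disc, wrench, white bottle and small bin where they are.

Things in the scene. Friction and masses are not known exactly. Their poses are not given: they have to be found in the camera images.
- bar_center (a point): Centre of the loose retaining bar's beam: aluminium, 24 mm thick (x), 200 long (y), 36 high (z up), about 0.4 kg, red end caps; it stands on the table, this point 18 mm above its underside. A black paddle grip rises from the middle of its top: 16 mm thick (x), 60 long (y), 56 high, ending 74 mm above this point. Both long sides are alike.
- bar_notch (a point): Roof of the notch across the bar's underside 80 mm from its middle, at bar y = +80 mm; another is at y = -80 mm. Each is cut straight through in x, 12 mm wide in y, 10 mm deep. Axes as the bar.
- tote: Blue open-topped kitting tote, fixed. Origin on the table under the middle of its front; x points back into the tote (away from the robot), y along the front, z up; x = 0 is the outer face of the shut flap. 116 mm wide, reaching back to x = 210 mm, walls up to z = 128 mm. A low rail in front carries two steel hooks, one on each side of the flap.
- hooks_mid (a point): Mid-way between the two J hooks as nominally set, level with their floors: 76 mm up, 14 mm in front of the shut flap; axes as the tote. The hooks, 160 mm apart, are joined and clamped on a cross-slide anywhere within 12 mm of nominal in y: this point does not show where, find it by feel or sight.
- hook_rib (a point): Nominal place of the left hook's rib top (tote y = +80 mm, same unknown shift). Each 16 mm wide hook has a yellow rib across its floor: 8 mm wide in y, 8 high; it must enter the bar's notch for the bar to sink home onto the floor, else the bar stops 8 mm high. Front lip: inner face 14 mm nearer the robot than this point, 5 thick, 21 up from the floor, then flaring out to 30 up. 4 mm play in x for the bar.
- flap (a joint): Front flap angle, rad: 0 shut (upright, hard stop), 0.40 open (leaning out to the robot). Hinged at the bottom along y at tote x = 4, z = 10 mm; 8 mm thick, 112 wide (fits between the hooks), 118 tall: upper edge at z = 128 mm shut, about 117 mm and 46 mm out in front of x = 0 open. A spring always pushes it open; holding it shut takes about 2 N near the top.
- flap_edge (a point): Middle of the flap's upper outer edge (moves with the flap).
- disc_center (a point): Brake disc, steel ring with red hub, 132 mm across, 8 mm high, lying flat; its centre. Leave alone.
- wrench: Steel wrench 170 mm long lying flat. Leave alone.
- bottle: White bottle with red cap, 50 mm across, 110 mm high; origin at its foot. Leave alone.
- bin: Small blue open bin 100 x 140 mm, 60 mm high; origin under its centre. Leave alone.
Things that resemble listed ones, but are neither listed nor needed, are in the scene too. What is shaped like the part that bears bar_center but orange is not meant.

How it is judged:
By the outcome, as a careful person would: the job done as asked, in the order asked, and still so for the second after the job is handed in, with the robot touching nothing.
It also fails if it takes over 58 s, if anything falls off the work surface, if the arm or the gripper's body presses on something with over 40 N, if the wrist force passes 120 N, or if a joint passes its speed limit or range.

ROBOT

A 6-joint arm with a two-finger parallel gripper is mounted at the origin on the work surface. World frame = base frame: x ahead of the robot, y to its left, z up, the work surface at z = 0. Lengths are in m, angles in rad, forces in N, time in s.
With the tool pointing down it reaches from about 0.35 to 0.975 m from the base axis. Payload 4.9 kg.
Tool frame: the origin (TCP) lies midway between the tips of the shut fingers; the grasp point (between the pads) lies ctrl.grip_depth behind it (ctrl.grip_depth is the distance from the TCP to the grasp point, in m); z points along the fingers, y is the line along which they close (so a half turn about z gives the same grasp; the last joint's range is limited). The gripper opens to 85 mm and grips with 20 to 120 N. Pads are 22 mm wide; open, the fingers measure 114 mm over their backs; the gripper's body (76 mm by 85 mm) begins 54 mm behind the grasp point. The pads swing forward as they close: fully open they stand 13 mm farther back than shut.
Start: joints at [1.055, 0.053, 1.613, -0, 1.476, -0.119], TCP at [0.242, 0.576, 0.196] pointing down, gripper open.
Joint ranges: [-3.01, 3.01], [-1.01, 2.22], [0.06, 2.58], [-1.02, 4.17], [0.09, 2.62], [-3.14, 3.14]. Speed limits (rad/s): [2.57, 2.57, 3.14, 3.14, 3.14, 3.14].

INTERFACE

Orientations are given as a rotation vector (axis times angle).
In Python, from station import ctrl, get_image, camera_model gives the robot as it stands. The module is installed in compiled form; this text tells all that it offers.
- The arm moves only by the shell command python3 -m crank 'ROWS' [FORCE]. ROWS is JSON, a list of rows, each a list of 7 numbers: the shift along the tool's x, y, z in mm, then the turn, a rotation vector about the tool's x, y, z in rad, then the opening, from -1 (shut) to 1 (fully open). A call has exactly 10 rows; each row shifts and turns the commanded pose from where the row before left it, along the tool's axes as they then stand; what a row does not reach is not made up. A row lasts 1/12 s, in which the tool goes at most 41.7 mm and 7.16 degrees, less where a joint would pass 70% of its speed; a pose out of reach is approached as far as the arm can. A call with a gripper value outside its range is refused whole. The fingers move at their own pace and stop on an object; FORCE is the grip in N (left out, the last holds). Time passes only in rows, so rows that do not move let the fingers close, or fill a call up. It gives the time, the measured TCP pose, the force, the opening and the grip force at its end, in the units of the state.
- ctrl.get_obs(): the state, without advancing time (a new reading comes with each control period).
- get_image(name): name is "side" or "top" or "wrist"; returns the picture (384x512x3 uint8, red, green, blue); there is no depth.
- camera_model(name): a dict with "vertical_fov" (degrees; the focal length in pixels is half the picture's height over the tangent of half this angle, whatever the lens; pixels are square), "cx", "cy" (the principal point, pixels), "R" (3x3) and "t" (3): a world point X has camera coordinates R X + t; the wrist camera has in their place "hand_eye" (4x4, takes a point from camera to tool coordinates, whose origin is the TCP and whose axes are the flange's). Camera axes: x right, y down, z forward; pixel columns grow to the right and rows downward; lengths in m; the calibration is good to about 2 mm. A picture is of the moment at which its call begins: read the wrist's pose just before it. camera_model takes no time and is no camera call.
- ctrl.finish_job(): hands the job in; it is judged then, once.
The state is a dict: "t": time; "q": joint angles; "dq": joint speeds; "effort": joint torques, N m; "tool_pos": TCP position; "tool_rot": TCP orientation; "contact_force": force on the tool from outside, world axes, zero at the start; "wrist_torque": the same for the moment, N m; "opening": finger opening in m; "grip_force": force on a finger pad.
Only numpy, scipy, OpenCV 4.12 (cv2) and the standard library are available. Lean on these libraries where they do the work, as an engineer would, in place of code of your own. Each camera call takes 0.05 s, during which the arm holds its last target. There are 200 camera calls.

## Working session

There is one attempt and no reset: what is moved stays moved. The work goes in short steps, Python scripts to look and compute and a shell command to move; the robot and the scene stay as the last step left them, time stands still between calls to the robot, and variables do not carry over. Pictures are saved under pics/ and viewed, at most 10 in all, crops included, and the job is handed in when it is done.

```bash
mkdir -p pics
python3 - <<'E'
from station import ctrl,get_image,camera_model
import cv2,numpy as np
for n in("side","top"):
    im=get_image(n)[:,:,::-1]; np.save(f"pics/{n}.npy",im)
    cv2.imwrite(f"pics/{n}1.png",cv2.resize(im,None,fx=1.55,fy=1.55,interpolation=cv2.INTER_CUBIC))
for n in("side","top","wrist"): print(n,camera_model(n))
o=ctrl.get_obs();print(o,ctrl.grip_depth)
E
```

```text
side {'vertical_fov': 47.05572019341656, 'cx': 258.892633979579, 'cy': 190.6790555260666, 'R': array([[ 0.96514915, -0.26134578,  0.01361976],
       [-0.18981042, -0.73489921, -0.65107231],
       [ 0.18016415,  0.62579672, -0.7588935 ]]), 't': array([-0.441327  ,  0.26717811,  1.30021302])}
top {'vertical_fov': 52.24734308539602, 'cx': 252.60972497629976, 'cy': 185.99851883639596, 'R': array([[ 0.02251092, -0.99958073,  0.0182103 ],
       [-0.99762627, -0.02364513, -0.06467404],
       [ 0.0650775 , -0.0167112 , -0.99774027]]), 't': array([0.11247119, 0.52757469, 1.40594953])}
wrist {'vertical_fov': 62.46561983420638, 'cx': 254.280744759745, 'cy': 191.0653390058207, 'hand_eye': array([[ 2.37960550e-04, -9.56877748e-01, -2.90490825e-01,
         7.43093489e-02],
       [ 9.99999964e-01,  1.90835129e-04,  1.90555600e-04,
        -5.30834179e-04],
       [-1.26902559e-04, -2.90490860e-01,  9.56877758e-01,
        -1.77400226e-01],
       [ 0.00000000e+00,  0.00000000e+00,  0.00000000e+00,
         1.00000000e+00]])}
{'t': 0.1, 'q': array([ 1.05497889e+00,  5.33182592e-02,  1.61413381e+00,  1.48090941e-05,
        1.47602200e+00, -1.19021216e-01]), 'dq': array([ 0.00156834, -0.00116096, -0.00326504,  0.0013976 , -0.00028304,
        0.00090582]), 'effort': array([ 3.56501769e-04, -3.94906712e+01, -3.71361315e+01, -1.27654052e-04,
        3.97130731e-03, -5.78500234e-06]), 'tool_pos': array([0.24123757, 0.57588849, 0.1945827 ]), 'tool_rot': array([-6.19088576e-01, -3.07937472e+00,  2.79991975e-03]), 'contact_force': array([ 0.42232643, -0.04027601,  0.08421465]), 'wrist_torque': array([0.02498963, 0.01512189, 0.04183112]), 'grip_force': 0.0, 'opening': 0.0851893619819297} 0.0187
```

View pics/top1.png

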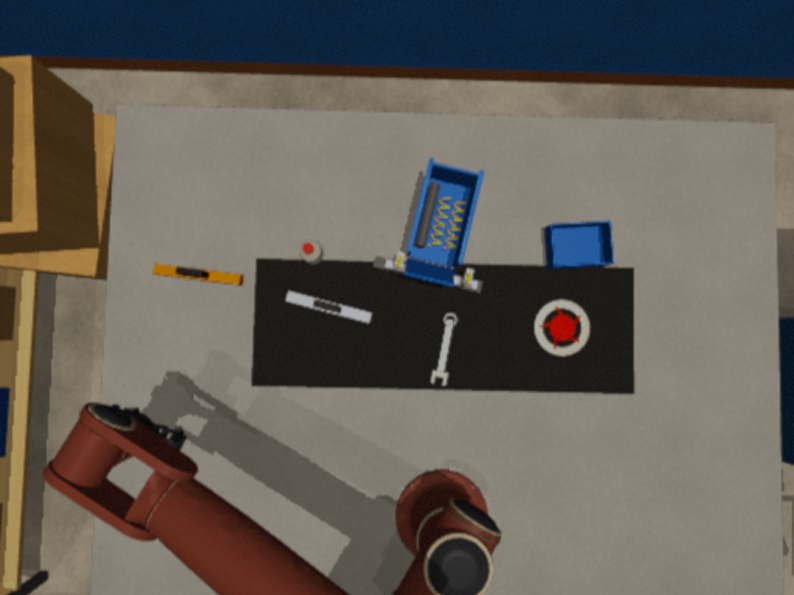

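View pics/side1.png

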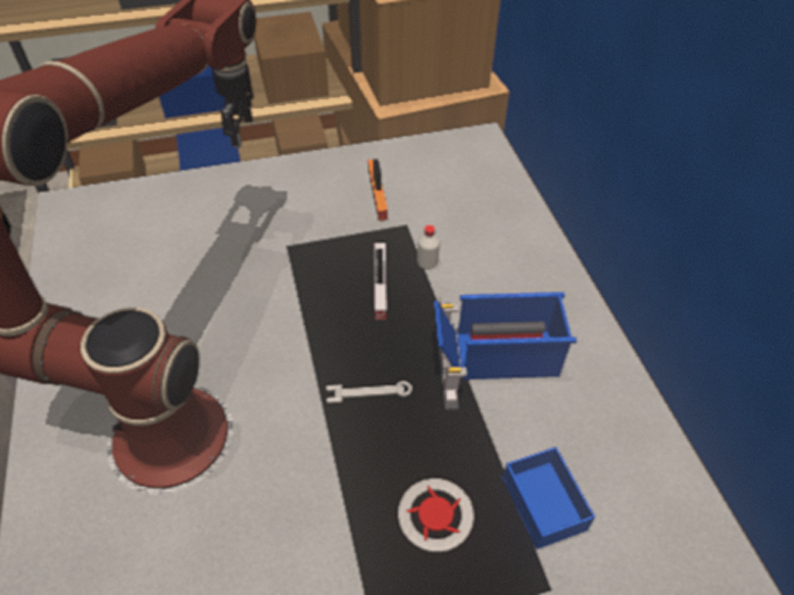

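Top shows the silver bar around (328,307), with the tote's hooks near (398,262) and (468,280). The side view shows the flap leaning out. I'll enlarge both regions.

```bash
cat > h.py <<'E'
import numpy as np,cv2
from station import ctrl,get_image,camera_model
from scipy.spatial.transform import Rotation as Ro
def cam(n,obs=None):
    m=camera_model(n); f=192/np.tan(np.radians(m["vertical_fov"]/2))
    K=np.array([[f,0,m["cx"]],[0,f,m["cy"]],[0,0,1]])
    if n!="wrist": return K,m["R"],m["t"]
    T=np.eye(4);T[:3,:3]=Ro.from_rotvec(obs["tool_rot"]).as_matrix();T[:3,3]=obs["tool_pos"]
    W=np.linalg.inv(T@m["hand_eye"]); return K,W[:3,:3],W[:3,3]
def back(c,u,v,z):
    K,R,t=c; d=R.T@np.linalg.inv(K)@[u,v,1]; o=-R.T@t
    return o+d*(z-o[2])/d[2]
def proj(c,X):
    K,R,t=c; p=K@(R@np.asarray(X)+t); return p[:2]/p[2]
E
python3 - <<'E'
import numpy as np,cv2
im=np.load("pics/top.npy")
a=im[180:215,178:246];b=im[150:200,236:316]   # 68x35, 80x50
a=cv2.resize(a,None,fx=8,fy=8,interpolation=cv2.INTER_CUBIC);b=cv2.resize(b,None,fx=6.8,fy=6.8,interpolation=cv2.INTER_CUBIC)
print(a.shape,b.shape);w=544
cv2.imwrite("pics/crop1.png",np.vstack([a[:,:w],b[:300,:w]]))
E
```

```text
(280, 544, 3) (340, 544, 3)
```

View pics/crop1.png

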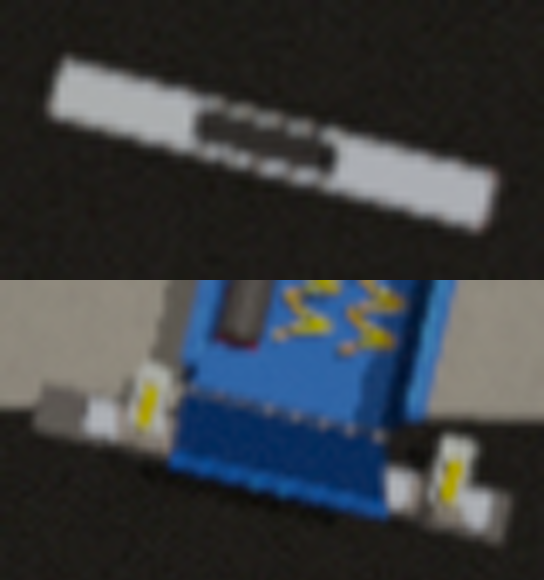

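The crop shows the bar's top face corners at about (68,58), (50,118), (498,172) and (485,232). The yellow ribs are at (148,405) and (452,482), and the flap's upper edge runs from (170,465) to (385,515).

Run:
```python
from h import *
c=cam("top")
A=lambda x,y,z:back(c,(x+.5)/8-.5+178,(y+.5)/8-.5+180,z)
B=lambda x,y,z:back(c,(x+.5)/6.8-.5+236,(y-280+.5)/6.8-.5+150,z)
P=[A(x,y,.036) for x,y in((68,58),(50,118),(498,172),(485,232))]
l=(P[0]+P[1])/2;r=(P[2]+P[3])/2;d=l-r
print("bar",(l+r)/2,np.linalg.norm(d),np.degrees(np.arctan2(d[1],d[0])),"grip",A(266,138,.092))
L=B(148,405,.084);R=B(452,482,.084);d=L-R
print("ribs",L,R,(L+R)/2,np.linalg.norm(d),np.degrees(np.arctan2(d[1],d[0])))
E1=B(170,467,.117);E2=B(385,515,.117);d=E1-E2
print("edge",E1,E2,(E1+E2)/2,np.linalg.norm(d),np.degrees(np.arctan2(d[1],d[0])))
o=ctrl.get_obs();print(Ro.from_rotvec(o["tool_rot"]).as_matrix().round(3))
```

```text
bar [0.47832977 0.26897843 0.036     ] 0.19942657180346451 76.55599629101036 grip [0.47938457 0.26820016 0.092     ]
ribs [0.58350269 0.11077797 0.084     ] [ 0.54782712 -0.04522364  0.084     ] [0.56566491 0.03277717 0.084     ] 0.16002889784262303 77.11869528722401
edge [0.54911042 0.10008773 0.117     ] [ 0.52774362 -0.00734429  0.117     ] [0.53842702 0.04637172 0.117     ] 0.10953619711217992 78.7514187120103
[[-0.922  0.386 -0.001]
 [ 0.386  0.922 -0.002]
 [ 0.    -0.002 -1.   ]]
```

```bash
python3 -m crank '[[0,0,0,0,0,0.12,1],[0,0,0,0,0,0.12,1],[0,0,0,0,0,0.12,1],[0,0,0,0,0,0.12,1],[0,0,0,0,0,0.12,1],[0,0,0,0,0,0.12,1],[0,0,0,0,0,0.12,1],[0,0,0,0,0,0.12,1],[0,0,0,0,0,0.12,1],[0,0,0,0,0,0.12,1]]' 40
cat >> h.py <<'E'
YT=np.array([np.cos(np.radians(77.0)),np.sin(np.radians(77.0)),0])
def st(target=None):
    o=ctrl.get_obs();M=Ro.from_rotvec(o["tool_rot"]).as_matrix()
    print("t",round(o["t"],2),"tcp",o["tool_pos"].round(4),"xang",np.degrees(np.arctan2(M[1,0],M[0,0])).round(2),"zax",M[:,2].round(4),"F",o["contact_force"].round(1),"T",o["wrist_torque"].round(2),"op",round(o["opening"],4),"g",round(o["grip_force"],1))
    if target is not None: print("tool shift mm",(M.T@(np.array(target)-o["tool_pos"])*1000).round(1))
    return o,M
E
python3 -c "
from h import *
st([.478,.269,.15])"
```

```text
t: 0.93
tool_pos: [0.2413, 0.5761, 0.195]
tool_rot: [2.256, 2.185, -0.002]
contact_force: [0.3, 0.3, -0.0]
opening: 0.0858
grip_force: 0.0
t 0.93 tcp [0.2413 0.5761 0.195 ] xang 88.17 zax [-6.0e-04 -1.1e-03 -1.0e+00] F [ 0.3  0.3 -0. ] T [-0.04 -0.02  0.  ] op 0.0858 g 0.0
tool shift mm [-299.3  246.4   45.1]
```

```bash
python3 -m crank '[[-25,20.5,0,0,0,0,1],[-30,24.6,2,0,0,0,1],[-30,24.6,2,0,0,0,1],[-30,24.6,2,0,0,0,1],[-30,24.6,2,0,0,0,1],[-30,24.6,2,0,0,0,1],[-30,24.6,2,0,0,0,1],[-30,24.6,2,0,0,0,1],[-30,24.6,2,0,0,0.1,1],[-30,24.6,2,0,0,0.1,1]]'
python3 - <<'E'
from h import *
o,M=st([.478,.269,.175]); im=get_image("wrist")[:,:,::-1]
np.save("pics/w1.npy",im);np.save("pics/w1o.npy",o,allow_pickle=True)
cv2.imwrite("pics/w1.png",cv2.resize(im,None,fx=1.5,fy=1.5,interpolation=cv2.INTER_CUBIC))
E
```

```text
t: 1.77
tool_pos: [0.4733, 0.2713, 0.1772]
tool_rot: [-2.462, -1.951, 0.0]
contact_force: [0.2, 0.5, 1.1]
opening: 0.0851
grip_force: 0.0
t 1.77 tcp [0.4733 0.2713 0.1772] xang 76.78 zax [-3.e-04 -0.e+00 -1.e+00] F [0.2 0.5 1.1] T [-0.05  0.03  0.01] op 0.0851 g 0.0
tool shift mm [-1.2  5.1  2.2]
```

View pics/w1.png

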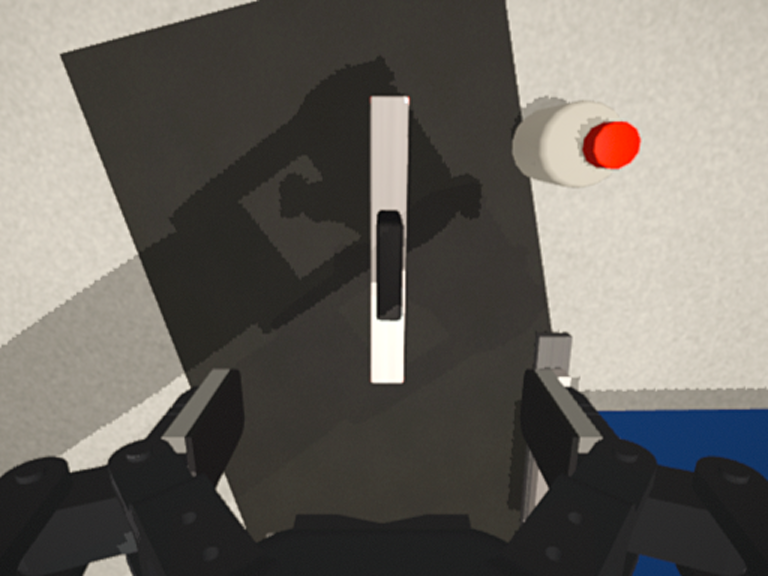

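The wrist view shows the bar's top from rows 97 to 383, with far corners at x=370 and 409 and near corners at x=371 and 405. The paddle top spans x 377–402 and rows 211–319.

Run:
```python
from h import *
o,M=st(); c=cam("wrist",np.load("pics/w1o.npy",allow_pickle=True).item())
A=lambda x,y,z:back(c,(x+.5)/1.5-.5,(y+.5)/1.5-.5,z)
l=A(389.5,97,.036);r=A(388,383,.036);d=l-r
m=(l+r)/2;print("bar",m,np.linalg.norm(d),np.degrees(np.arctan2(d[1],d[0])))
a=A(389.5,211,.092);b=A(389.5,319,.092);print("grip",(a+b)/2,np.linalg.norm(a-b))
print("w",np.linalg.norm(A(370,97,.036)-A(409,97,.036)),np.linalg.norm(A(371,383,.036)-A(405,383,.036)))
g=((a+b)/2+m)/2; g[2]=.058; st(g)
```

```text
t 1.82 tcp [0.4763 0.2658 0.1767] xang 76.26 zax [ 0.0014 -0.0051 -1.    ] F [ 2.9 -4.4  0. ] T [-0.14 -0.11  0.  ] op 0.0851 g 0.0
bar [0.47795195 0.27166408 0.036     ] 0.19906317505386034 76.74470777722328
grip [0.47862127 0.27604383 0.092     ] 0.06349517530779583
w 0.024381958321457942 0.02539171115844947
t 1.82 tcp [0.4763 0.2658 0.1767] xang 76.26 zax [ 0.0014 -0.0051 -1.    ] F [ 2.9 -4.4  0. ] T [-0.14 -0.11  0.  ] op 0.0851 g 0.0
tool shift mm [  8.9  -0.3 118.7]
```

```bash
python3 -m crank '[[2,0,10,0,0,0,1],[2,0,15,0,0,0,1],[0,0,15,0,0,0,1],[0,0,15,0,0,0,1],[0,0,10,0,0,0,1],[0,0,5,0,0,0,1],[0,0,0,0,0,0,1],[0,0,0,0,0,0,1],[0,0,0,0,0,0,1],[0,0,0,0,0,0,1]]'
python3 - <<'E'
from h import *
o,M=st([.478,.270,.058]); im=get_image("wrist")[:,:,::-1];st()
np.save("pics/w2.npy",im);np.save("pics/w2o.npy",o,allow_pickle=True)
cv2.imwrite("pics/w2.png",cv2.resize(im,None,fx=1.5,fy=1.5,interpolation=cv2.INTER_CUBIC))
E
```

```text
t: 2.65
tool_pos: [0.4741, 0.2774, 0.1089]
tool_rot: [2.457, 1.957, 0.003]
contact_force: [-0.6, 0.5, 0.3]
opening: 0.0856
grip_force: 0.0
t 2.65 tcp [0.4741 0.2774 0.1089] xang 77.07 zax [ 1.9e-03  8.0e-04 -1.0e+00] F [-0.6  0.5  0.3] T [-0.02 -0.03 -0.02] op 0.0856 g 0.0
tool shift mm [-6.4  5.4 50.9]
t 2.7 tcp [0.4741 0.2773 0.1089] xang 77.06 zax [ 1.8e-03  7.0e-04 -1.0e+00] F [ 0.4 -0.1 -1.1] T [-0.06  0.   -0.03] op 0.0855 g 0.0
```

View pics/w2.png

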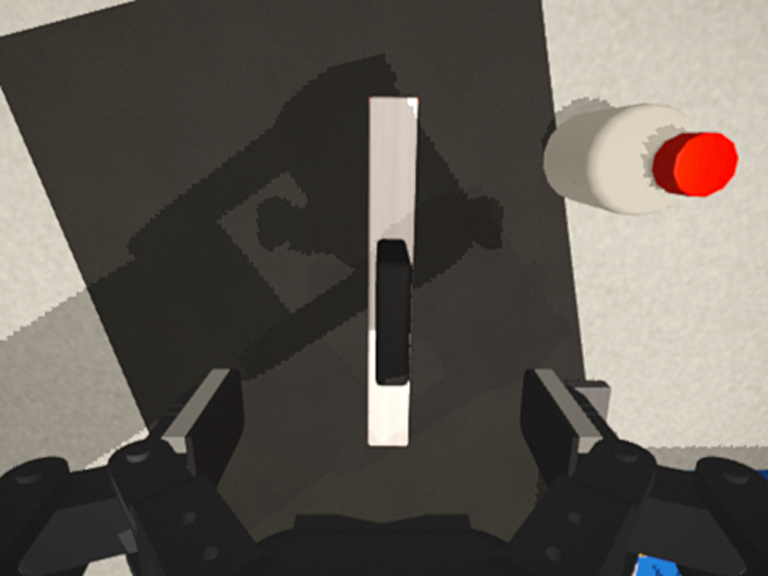

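The view now shows the bar's far corners at (369,97) and (418,97), near corners at (368,446) and (409,446), and the paddle top from rows 262 to 384 over x 376–411.

Run:
```python
from h import *
c=cam("wrist",np.load("pics/w2o.npy",allow_pickle=True).item())
A=lambda x,y,z:back(c,(x+.5)/1.5-.5,(y+.5)/1.5-.5,z)
l=A(393.5,97,.036);r=A(388.5,446,.036);d=l-r
m=(l+r)/2;print("bar",m,np.linalg.norm(d),np.degrees(np.arctan2(d[1],d[0])))
a=A(393.5,262,.092);b=A(393.5,384,.092);print("grip",(a+b)/2,np.linalg.norm(a-b))
m[2]=.058; st(m)
```

```text
bar [0.47774424 0.27188108 0.036     ] 0.1993466163233339 76.61523391689987
grip [0.47813586 0.2732701  0.092     ] 0.057182018439919886
t 2.7 tcp [0.4741 0.2773 0.1089] xang 77.06 zax [ 1.8e-03  7.0e-04 -1.0e+00] F [ 0.4 -0.1 -1.1] T [-0.06  0.   -0.03] op 0.0855 g 0.0
tool shift mm [-4.5  4.7 50.9]
```

```bash
python3 -m crank '[[-5,5,0,0,0,0.008,1],[0,0,10,0,0,0,1],[0,0,15,0,0,0,1],[0,0,15,0,0,0,1],[0,0,8,0,0,0,1],[0,0,3,0,0,0,1],[0,0,0,0,0,0,1],[0,0,0,0,0,0,1],[0,0,0,0,0,0,-1],[0,0,0,0,0,0,-1]]' 60; python3 -m crank '[[0,0,0,0,0,0,-1],[0,0,0,0,0,0,-1],[0,0,0,0,0,0,-1],[0,0,0,0,0,0,-1],[0,0,0,0,0,0,-1],[0,0,0,0,0,0,-1],[0,0,0,0,0,0,-1],[0,0,0,0,0,0,-1],[0,0,0,0,0,0,-1],[0,0,0,0,0,0,-1]]' 60; python3 -c "
from h import *
st([.4777,.2719,.058])"
```

```text
t: 3.53
tool_pos: [0.4779, 0.2712, 0.0578]
tool_rot: [2.465, 1.947, 0.003]
contact_force: [-0.8, -0.3, -0.3]
opening: 0.0639
grip_force: 0.0
t: 4.37
tool_pos: [0.4772, 0.2709, 0.0567]
tool_rot: [2.466, 1.947, -0.0]
contact_force: [0.4, -0.1, -0.2]
opening: -0.0002
grip_force: 0.0
t 4.37 tcp [0.4772 0.2709 0.0567] xang 76.59 zax [-0. -0. -1.] F [ 0.4 -0.1 -0.2] T [0.04 0.07 0.  ] op -0.0002 g 0.0
tool shift mm [ 1.1  0.3 -1.3]
```

The fingers closed to zero, so I don't have the paddle. I need to look.

Run:
```python
from h import *
a=get_image("wrist")[:,:,::-1];b=get_image("side")[:,:,::-1];t=get_image("top")[:,:,::-1]
b=cv2.resize(b[130:250,190:310],(384,384),interpolation=cv2.INTER_CUBIC)
t=cv2.resize(t[160:240,160:240],(384,384),interpolation=cv2.INTER_CUBIC)
cv2.imwrite("pics/miss.png",cv2.resize(np.hstack([a,b]),(800,343)));cv2.imwrite("pics/misst.png",t)
st()
```

```text
t 4.52 tcp [0.4771 0.2709 0.0567] xang 76.59 zax [-1.e-04 -0.e+00 -1.e+00] F [-0.3 -0.5 -0.8] T [-0.03  0.02  0.05] op 0.0 g 0.0
```

View pics/miss.png

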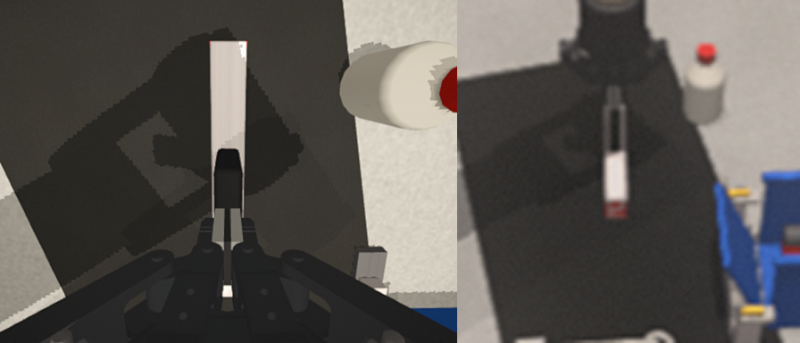

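The bar hasn't moved, and the picture shows a gap between the fingers with the paddle running into it. The opening reading may be wrong, so I'll test with a small lift.

```bash
python3 -m crank '[[0,0,-5,0,0,0,-1],[0,0,-8,0,0,0,-1],[0,0,-8,0,0,0,-1],[0,0,-5,0,0,0,-1],[0,0,-4,0,0,0,-1],[0,0,0,0,0,0,-1],[0,0,0,0,0,0,-1],[0,0,0,0,0,0,-1],[0,0,0,0,0,0,-1],[0,0,0,0,0,0,-1]]' 60
python3 - <<'E'
from h import *
o,M=st();c=cam("side");s=get_image("side")[:,:,::-1];a=get_image("wrist")[:,:,::-1]
print("tcp side",proj(c,o["tool_pos"]),"wrist",proj(cam("wrist",o),o["tool_pos"]),"wrist grasp",proj(cam("wrist",o),o["tool_pos"]+[0,0,.0187]))
s=cv2.resize(s[110:230,190:290],(400,480),interpolation=cv2.INTER_CUBIC)
a=cv2.resize(a[150:384,160:355],(400,480),interpolation=cv2.INTER_CUBIC)
cv2.imwrite("pics/lift.png",np.hstack([a,s]))
E
```

```text
t: 5.35
tool_pos: [0.4768, 0.2708, 0.0862]
tool_rot: [-2.465, -1.947, 0.001]
contact_force: [0.9, -0.9, 0.5]
opening: 0.0001
grip_force: 0.0
t 5.35 tcp [0.4768 0.2708 0.0862] xang 76.59 zax [-9.e-04 -4.e-04 -1.e+00] F [ 0.9 -0.9  0.5] T [-0.05  0.03  0.03] op 0.0001 g 0.0
tcp side [243.88222535 167.47670363] wrist [254.87199034 222.3183268 ] wrist grasp [254.91814828 235.48299982]
```

View pics/lift.png

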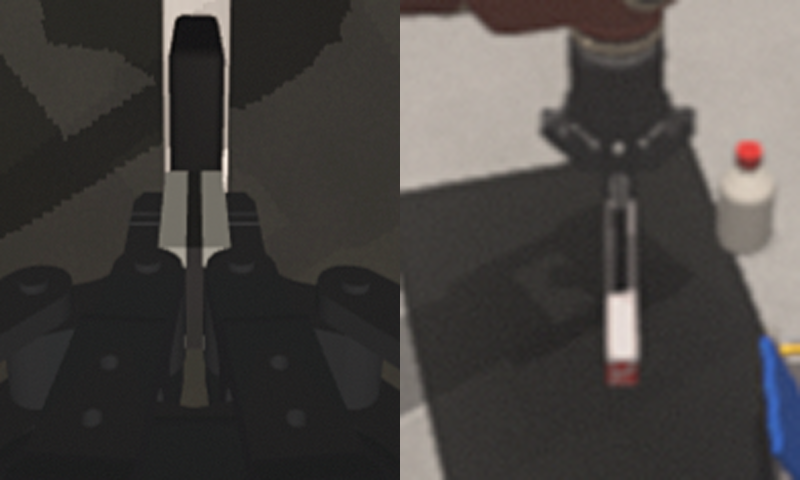

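Run:
```python
from h import *
o,M=st();c=cam("wrist",o);s=cam("side")
for x in(0,.011):
  for z in(0,-.0187,-.03,-.04,-.06):
    X=o["tool_pos"]+M@[x,0,z]; print(x,z,proj(c,X).round(1),"side",proj(s,X).round(1))
for n,X in(("padtop",[.478,.272,.092]),("+30",[.478+.03*.23,.272+.03*.973,.092]),("-30",[.478-.03*.23,.272-.03*.973,.092])): print(n,proj(c,X).round(1),proj(s,X).round(1))
```

```text
t 5.45 tcp [0.4769 0.2708 0.0863] xang 76.59 zax [-7.e-04 -3.e-04 -1.e+00] F [ 0.2 -0.3  0.8] T [-0.03  0.02 -0.  ] op 0.0001 g 0.0
0 0 [254.9 222.3] side [243.9 167.4]
0 -0.0187 [254.9 235.5] side [243.8 163.6]
0 -0.03 [255.  244.8] side [243.8 161.2]
0 -0.04 [255.  254.2] side [243.8 159.1]
0 -0.06 [255.2 277. ] side [243.7 154.8]
0.011 0 [254.9 205.1] side [243.9 165.1]
0.011 -0.0187 [255.  216.7] side [243.8 161.2]
0.011 -0.03 [255. 225.] side [243.8 158.8]
0.011 -0.04 [255.1 233.3] side [243.7 156.7]
0.011 -0.06 [255.2 253.5] side [243.7 152.4]
padtop [256.3 223.9] [244.1 166. ]
+30 [256.3 174. ] [244.  159.6]
-30 [256.2 269.2] [244.2 172.5]
```

The fingertips appear about 40 mm behind the reported TCP in both the wrist and side views, so the fingers closed above the paddle. I'll reopen, go that much deeper and try again.

```bash
python3 -m crank '[[1,0.5,0,0,0,0,1],[0,0,0,0,0,0,1],[0,0,0,0,0,0,1],[0,0,0,0,0,0,1],[0,0,0,0,0,0,1],[0,0,4,0,0,0,1],[0,0,8,0,0,0,1],[0,0,8,0,0,0,1],[0,0,7,0,0,0,1],[0,0,2,0,0,0,1]]' 60; python3 -m crank '[[0,0,6,0,0,0,1],[0,0,6,0,0,0,1],[0,0,6,0,0,0,1],[0,0,6,0,0,0,1],[0,0,5,0,0,0,1],[0,0,4,0,0,0,1],[0,0,2,0,0,0,1],[0,0,0,0,0,0,1],[0,0,0,0,0,0,1],[0,0,0,0,0,0,1]]' 60
```

```text
t: 6.28
tool_pos: [0.4764, 0.2712, 0.0553]
tool_rot: [-2.465, -1.946, 0.005]
contact_force: [0.5, 0.6, -0.5]
opening: 0.0851
grip_force: 0.0
t: 7.12
tool_pos: [0.4782, 0.2719, 0.0231]
tool_rot: [2.465, 1.947, 0.001]
contact_force: [-0.6, 0.0, 0.2]
opening: 0.0852
grip_force: 0.0
```

```bash
python3 -m crank '[[0,0,0,0,0,0,-1],[0,0,0,0,0,0,-1],[0,0,0,0,0,0,-1],[0,0,0,0,0,0,-1],[0,0,0,0,0,0,-1],[0,0,0,0,0,0,-1],[0,0,0,0,0,0,-1],[0,0,0,0,0,0,-1],[0,0,0,0,0,0,-1],[0,0,0,0,0,0,-1]]' 60; python3 -c "
from h import *
st([.4777,.2719,.022])"
```

```text
t: 7.95
tool_pos: [0.4779, 0.2718, 0.0229]
tool_rot: [2.466, 1.947, 0.0]
contact_force: [0.1, 0.1, 1.0]
opening: 0.0151
grip_force: 59.4
t 7.95 tcp [0.4779 0.2718 0.0229] xang 76.6 zax [ 2.e-04  1.e-04 -1.e+00] F [0.1 0.1 1. ] T [-0.02  0.02 -0.01] op 0.0151 g 59.4
tool shift mm [-0.  -0.3  0.9]
```

Gripped: 15 mm opening at 59 N. Lifting and carrying to a standoff in front of the hooks.

```bash
python3 -m crank '[[0,0,-8,0,0,0,-1],[0,0,-16,0,0,0,-1],[0,0,-20,0,0,0,-1],[0,0,-20,0,0,0,-1],[0,0,-20,0,0,0,-1],[0,0,-20,0,0,0,-1],[0,0,-20,0,0,0,-1],[-5,2,-12,0,0,0,-1],[-12,4,-6,0,0,0,-1],[-18,7,0,0,0,0,-1]]' 60; python3 -m crank '[[-20,8,0,0,0,0,-1],[-25,9,0,0,0,0,-1],[-25,9,0,0,0,0,-1],[-25,9,0,0,0,0,-1],[-25,9,0,0,0,0,-1],[-25,9,0,0,0,0,-1],[-18,8,0,0,0,0,-1],[-10,4,0,0,0,0,-1],[-2,2,0,0,0,0,-1],[0,0,0,0,0,0,-1]]' 60;  python3 -m crank '[[0,0,0,0,0,0,-1],[0,0,0,0,0,0,-1],[0,0,0,0,0,0,-1],[0,0,0,0,0,0,-1],[0,0,0,0,0,0,-1],[0,0,0,0,0,0,-1],[0,0,0,0,0,0,-1],[0,0,0,0,0,0,-1],[0,0,0,0,0,0,-1],[0,0,0,0,0,0,-1]]' 60
python3 - <<'E'
from h import *
o,M=st([.5067,.0492,.165]); im=get_image("wrist")[:,:,::-1];st()
np.save("pics/w3.npy",im);np.save("pics/w3o.npy",o,allow_pickle=True)
cv2.imwrite("pics/w3.png",cv2.resize(im,None,fx=1.5,fy=1.5,interpolation=cv2.INTER_CUBIC))
E
```

```text
t: 8.78
tool_pos: [0.4827, 0.2346, 0.1658]
tool_rot: [2.463, 1.949, 0.002]
contact_force: [1.0, -0.3, -4.1]
opening: 0.0148
grip_force: 58.9
t: 9.62
tool_pos: [0.5065, 0.0484, 0.1638]
tool_rot: [-2.466, -1.944, 0.001]
contact_force: [-0.0, 0.3, -4.3]
opening: 0.0153
grip_force: 58.9
t: 10.45
tool_pos: [0.507, 0.0489, 0.1647]
tool_rot: [-2.466, -1.947, 0.0]
contact_force: [0.6, 0.4, -4.6]
opening: 0.015
grip_force: 58.9
t 10.45 tcp [0.507  0.0489 0.1647] xang 76.59 zax [-0.  0. -1.] F [ 0.6  0.4 -4.6] T [ 0.04  0.   -0.03] op 0.015 g 58.9
tool shift mm [ 0.2 -0.3 -0.3]
t 10.5 tcp [0.507  0.0489 0.1647] xang 76.59 zax [ 1.e-04  0.e+00 -1.e+00] F [-0.4  0.4 -5. ] T [ 0.03 -0.    0.01] op 0.0152 g 58.9
```

View pics/w3.png

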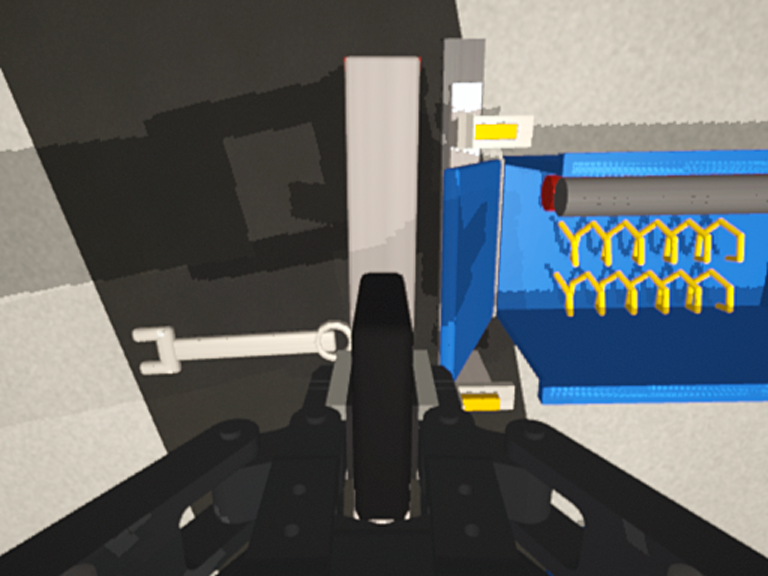

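The view shows the left rib spanning cols 474–518 and rows 124–139, and the right rib centred near row 404. The bar's far end is at row 57 (x 345–420), and the flap is leaning out from its base line at about x=497.

Run:
```python
from h import *
o=np.load("pics/w3o.npy",allow_pickle=True).item();c=cam("wrist",o)
M=Ro.from_rotvec(o["tool_rot"]).as_matrix();p=o["tool_pos"]
A=lambda x,y,z:M.T@(back(c,(x+.5)/1.5-.5,(y+.5)/1.5-.5,z)-p)*1000
im=np.load("pics/w3.npy")[:,:,::-1].astype(int)
y=((im[:,:,0]>180)&(im[:,:,1]>150)&(im[:,:,2]<110)).astype(np.uint8)
n,l,s,ce=cv2.connectedComponentsWithStats(y)
for i in range(1,n):
    if s[i][4]>30: print(s[i],ce[i].round(1))
zb=p[2]+.013
l=(A(345,57,zb)+A(420,57,zb))/2;print("bar far end tool mm",l,"width",A(420,57,zb)-A(345,57,zb))
L0=A(474,131.5,.084);L1=A(518,131.5,.084);Rr=A(490,404,.084)
L=(L0+L1)/2
print("rib L ends",L0,L1,"R",Rr, "len",L[0]-Rr[0], A(497,160,.128),A(497,310,.128))
g=[A(345,130,zb),A(349,310,zb),A(420,130,zb),A(416,310,zb)];print(np.round(g,1))
```

```text
[317  82  28  11 271] [330.   87.4]
[ 373  146  123   31 1029] [435.3 159.6]
[369 180 120  31 957] [429.9 193. ]
[308 265  25   9 195] [320.7 269.2]
bar far end tool mm [ 99.41052426  -0.12386294 -13.00075972] width [ 6.83415367e-03  2.36577031e+01 -8.38554291e-04]
rib L ends [79.12382294 47.35434985 80.68708828] [79.12940406 70.08900266 80.68628245] R [-79.87939674  66.18180308  80.68764313] len 159.006010241527 [66.35787334 49.8991524  36.68709617] [-2.97218382 54.80026008 36.68745536]
[[ 77.5 -12.4 -13. ]
 [ 14.8 -12.4 -13. ]
 [ 77.5  12.2 -13. ]
 [ 14.8  12.2 -13. ]]
```

Run:
```python
from h import *
o=np.load("pics/w3o.npy",allow_pickle=True).item();c=cam("wrist",o)
M=Ro.from_rotvec(o["tool_rot"]).as_matrix();p=o["tool_pos"]
A=lambda x,y,z:M.T@(back(c,x,y,z)-p)*1000
l=A(344.5,87.4,.084);r=A(332.5,269.2,.084);d=l-r
print(l,r,"angle from tool x deg",np.degrees(np.arctan2(d[1],d[0])),"mid x",(l[0]+r[0])/2)
# tote left/right rear edges as check
a=A(330-0,87.4,.084);print(a)
```

```text
[79.20294628 69.56618379 80.68630041] [-79.91378899  71.70891546  80.6874475 ] angle from tool x deg -0.77152199661328 mid x -0.3554213525170553
[79.20018662 58.32886509 80.68669872]
```

```bash
python3 -m crank '[[-0.5,0,8,0,0,-0.012,-1],[0,0,10,0,0,0,-1],[0,0,8,0,0,0,-1],[0,0,4,0,0,0,-1],[0,3,0,0,0,0,-1],[0,8,0,0,0,0,-1],[0,10,0,0,0,0,-1],[0,10,0,0,0,0,-1],[0,10,0,0,0,0,-1],[0,9,0,0,0,0,-1]]' 60;  python3 -m crank '[[0,4,0,0,0,0,-1],[0,2,0,0,0,0,-1],[0,1,0,0,0,0,-1],[0,0,0,0,0,0,-1],[0,0,0,0,0,0,-1],[0,0,0,0,0,0,-1],[0,0,0,0,0,0,-1],[0,0,0,0,0,0,-1],[0,0,0,0,0,0,-1],[0,0,0,0,0,0,-1]]' 60
cat >> h.py <<'E'
def ft():
    o,M=st(); p0=np.array([.507,.0489,.1647]); M0=Ro.from_rotvec([-2.466,-1.947,0]).as_matrix()
    print("rel standoff mm",(M.T@(o["tool_pos"]-p0)*1000).round(1),"Ftool",(M.T@o["contact_force"]).round(1),"Ttool",(M.T@o["wrist_torque"]).round(2))
E
python3 -c "
from h import *
ft()"
```

```text
t: 11.33
tool_pos: [0.5572, 0.0372, 0.1352]
tool_rot: [2.454, 1.961, 0.001]
contact_force: [-0.7, 0.4, -3.7]
opening: 0.0154
grip_force: 59.1
t: 12.17
tool_pos: [0.5623, 0.0359, 0.1346]
tool_rot: [-2.454, -1.962, 0.0]
contact_force: [-1.0, 0.8, -5.7]
opening: 0.0151
grip_force: 59.1
t 12.17 tcp [0.5623 0.0359 0.1346] xang 77.28 zax [-3.e-04 -0.e+00 -1.e+00] F [-1.   0.8 -5.7] T [0.08 0.34 0.03] op 0.0151 g 59.1
rel standoff mm [-0.5 56.8 30.1] Ftool [ 0.6 -1.1  5.7] Ttool [ 0.34 -0.   -0.03]
```

```bash
for i in 1; do python3 -m crank '[[0,1,0,0,0,0,-1],[0,1,0,0,0,0,-1],[0,0,0,0,0,0,-1],[0,0,0,0,0,0,-1],[0,0,0,0,0,0,-1],[0,0,0,0,0,0,-1],[0,0,0,0,0,0,-1],[0,0,0,0,0,0,-1],[0,0,0,0,0,0,-1],[0,0,0,0,0,0,-1]]' 60 >/dev/null; python3 -c "
from h import *
ft()"; done;  python3 -m crank '[[0,1,0,0,0,0,-1],[0,1,0,0,0,0,-1],[0,0,0,0,0,0,-1],[0,0,0,0,0,0,-1],[0,0,0,0,0,0,-1],[0,0,0,0,0,0,-1],[0,0,0,0,0,0,-1],[0,0,0,0,0,0,-1],[0,0,0,0,0,0,-1],[0,0,0,0,0,0,-1]]' 60 >/dev/null; python3 -c "
from h import *
ft()"
```

```text
t 13.0 tcp [0.5644 0.0354 0.1347] xang 77.28 zax [ 0. -0. -1.] F [-1.1  0.7 -4.3] T [0.07 0.36 0.1 ] op 0.0153 g 59.0
rel standoff mm [-0.5 59.  30. ] Ftool [ 0.5 -1.3  4.3] Ttool [ 0.37 -0.01 -0.1 ]
t 13.83 tcp [0.5664 0.035  0.1347] xang 77.28 zax [ 1.e-04 -0.e+00 -1.e+00] F [-2.1 -0.6 -3.4] T [0.06 0.32 0.08] op 0.0154 g 59.0
rel standoff mm [-0.4 61.  30. ] Ftool [-1.  -1.9  3.4] Ttool [ 0.33 -0.01 -0.08]
```

Not at the stop yet. I'll keep creeping forward.

```bash
python3 -m crank '[[0,1,0,0,0,0,-1],[0,0,0,0,0,0,-1],[0,0,0,0,0,0,-1],[0,0,0,0,0,0,-1],[0,0,0,0,0,0,-1],[0,0,0,0,0,0,-1],[0,0,0,0,0,0,-1],[0,0,0,0,0,0,-1],[0,0,0,0,0,0,-1],[0,0,0,0,0,0,-1]]' 60 >/dev/null; python3 -c "
from h import *
ft()";  python3 -m crank '[[0,1,0,0,0,0,-1],[0,0,0,0,0,0,-1],[0,0,0,0,0,0,-1],[0,0,0,0,0,0,-1],[0,0,0,0,0,0,-1],[0,0,0,0,0,0,-1],[0,0,0,0,0,0,-1],[0,0,0,0,0,0,-1],[0,0,0,0,0,0,-1],[0,0,0,0,0,0,-1]]' 60 >/dev/null; python3 -c "
from h import *
ft()"
```

```text
t 14.67 tcp [0.5674 0.0348 0.1347] xang 77.28 zax [ 0.e+00  1.e-04 -1.e+00] F [-1.2 -0.3 -3.5] T [0.13 0.32 0.07] op 0.0153 g 59.1
rel standoff mm [-0.4 62.  30. ] Ftool [-0.6 -1.1  3.5] Ttool [ 0.34  0.06 -0.07]
t 15.5 tcp [0.5682 0.0346 0.1347] xang 77.29 zax [-3.e-04  0.e+00 -1.e+00] F [-3.   0.3 -2.3] T [0.19 0.65 0.19] op 0.0153 g 59.2
rel standoff mm [-0.5 62.9 30. ] Ftool [-0.4 -2.9  2.3] Ttool [ 0.68  0.04 -0.19]
```

Hard stop is around y=62.5, where the torque doubles. I'll back off 1.5 mm and lower to just above the ribs.

```bash
python3 -m crank '[[0,-1.5,0,0,0,0,-1],[0,0,3,0,0,0,-1],[0,0,4,0,0,0,-1],[0,0,4,0,0,0,-1],[0,0,4,0,0,0,-1],[0,0,4,0,0,0,-1],[0,0,3,0,0,0,-1],[0,0,1,0,0,0,-1],[0,0,0,0,0,0,-1],[0,0,0,0,0,0,-1]]' 60 >/dev/null; python3 -c "
from h import *
ft()"
```

```text
t 16.33 tcp [0.5665 0.0349 0.1112] xang 77.29 zax [-9.e-04 -2.e-04 -1.e+00] F [-1.7  0.2 -4.6] T [0.08 0.34 0.07] op 0.0154 g 59.0
rel standoff mm [-0.6 61.2 53.4] Ftool [-0.1 -1.7  4.6] Ttool [ 0.35  0.   -0.07]
```

```bash
python3 -m crank '[[0,0,1,0,0,0,-1],[0,0,1,0,0,0,-1],[0,0,1,0,0,0,-1],[0,0,1,0,0,0,-1],[0,0,1,0,0,0,-1],[0,0,1,0,0,0,-1],[0,0,0,0,0,0,-1],[0,0,0,0,0,0,-1],[0,0,0,0,0,0,-1],[0,0,0,0,0,0,-1]]' 60 >/dev/null; python3 -c "
from h import *
ft()"
```

```text
t 17.17 tcp [0.5667 0.035  0.1055] xang 77.28 zax [-4.e-04  1.e-04 -1.e+00] F [-1.7  1.  -5.3] T [0.17 0.28 0.11] op 0.0156 g 59.0
rel standoff mm [-0.4 61.3 59.2] Ftool [ 0.6 -1.8  5.3] Ttool [ 0.31  0.11 -0.11]
```

```bash
python3 -m crank '[[0,0,1,0,0,0,-1],[0,0,1,0,0,0,-1],[0,0,1,0,0,0,-1],[0,0,1,0,0,0,-1],[0,0,1,0,0,0,-1],[0,0,0,0,0,0,-1],[0,0,0,0,0,0,-1],[0,0,0,0,0,0,-1],[0,0,0,0,0,0,-1],[0,0,0,0,0,0,-1]]' 60 >/dev/null; python3 -c "
from h import *
ft()";python3 -m crank '[[0,0,1,0,0,0,-1],[0,0,0,0,0,0,-1],[0,0,0.5,0,0,0,-1],[0,0,0,0,0,0,-1],[0,0,0.5,0,0,0,-1],[0,0,0,0,0,0,-1],[0,0,0,0,0,0,-1],[0,0,0,0,0,0,-1],[0,0,0,0,0,0,-1],[0,0,0,0,0,0,-1]]' 60 >/dev/null; python3 -c "
from h import *
ft()"
```

```text
t 18.0 tcp [0.5667 0.035  0.1004] xang 77.28 zax [-4.e-04  0.e+00 -1.e+00] F [-2.7  1.6 -4.8] T [0.12 0.37 0.11] op 0.0152 g 59.0
rel standoff mm [-0.5 61.3 64.2] Ftool [ 1.  -3.   4.8] Ttool [ 0.39  0.03 -0.11]
t 18.83 tcp [0.567  0.0349 0.0989] xang 77.28 zax [ 4.e-04 -0.e+00 -1.e+00] F [-0.9  0.3 -3.6] T [0.09 0.2  0.09] op 0.0152 g 59.3
rel standoff mm [-0.4 61.6 65.9] Ftool [ 0.  -1.   3.6] Ttool [ 0.21  0.04 -0.09]
```

```bash
python3 -m crank '[[0,0,0.5,0,0,0,-1],[0,0,0.5,0,0,0,-1],[0,0,0,0,0,0,-1],[0,0,0,0,0,0,-1],[0,0,0,0,0,0,-1],[0,0,0,0,0,0,-1],[0,0,0,0,0,0,-1],[0,0,0,0,0,0,-1],[0,0,0,0,0,0,-1],[0,0,0,0,0,0,-1]]' 60 >/dev/null; python3 -c "
from h import *
ft()"
```

```text
t 19.67 tcp [0.5672 0.0349 0.0988] xang 77.28 zax [ 7.e-04 -1.e-04 -1.e+00] F [-4.6 -0.1  6.3] T [0.13 1.   0.13] op 0.0153 g 60.4
rel standoff mm [-0.4 61.8 65.9] Ftool [-1.1 -4.5 -6.3] Ttool [ 1.   -0.09 -0.13]
```

It's seated: it stops solidly at the floor height. Releasing and lifting away.

```bash
python3 -m crank '[[0,0,-1,0,0,0,-1],[0,0,0,0,0,0,-0.3],[0,0,0,0,0,0,-0.1],[0,0,0,0,0,0,0.1],[0,0,0,0,0,0,0.1],[0,0,0,0,0,0,0.1],[0,0,-4,0,0,0,0.1],[0,0,-8,0,0,0,0.1],[0,0,-12,0,0,0,0.1],[0,0,-16,0,0,0,0.1]]'; python3 -m crank '[[0,0,-16,0,0,0,0.1],[0,0,-16,0,0,0,0.1],[0,0,-16,0,0,0,0.1],[0,-10,-16,0,0,0,0.1],[0,-15,-16,0,0,0,0.1],[0,-15,-12,0,0,0,0.1],[0,-10,-6,0,0,0,0.1],[0,0,0,0,0,0,0.1],[0,0,0,0,0,0,0.1],[0,0,0,0,0,0,0.1]]'
python3 - <<'E'
from h import *
o,_=st();a=get_image("wrist")[:,:,::-1];s=get_image("side")[:,:,::-1]
s=cv2.resize(s[170:270,250:340],(346,384),interpolation=cv2.INTER_CUBIC)
cv2.imwrite("pics/end.png",cv2.resize(np.hstack([a,s]),(800,358),interpolation=cv2.INTER_CUBIC))
E
```

```text
t: 20.5
tool_pos: [0.5664, 0.0349, 0.1391]
tool_rot: [-2.453, -1.961, 0.002]
contact_force: [0.2, -0.4, -0.4]
opening: 0.0468
grip_force: 0.0
t: 21.33
tool_pos: [0.5184, 0.0458, 0.2368]
tool_rot: [2.454, 1.961, 0.0]
contact_force: [0.8, 0.1, -0.6]
opening: 0.0473
grip_force: 0.0
t 21.33 tcp [0.5184 0.0458 0.2368] xang 77.28 zax [ 5.e-04 -1.e-04 -1.e+00] F [ 0.8  0.1 -0.6] T [-0.01 -0.01 -0.04] op 0.0473 g 0.0
```

View pics/end.png

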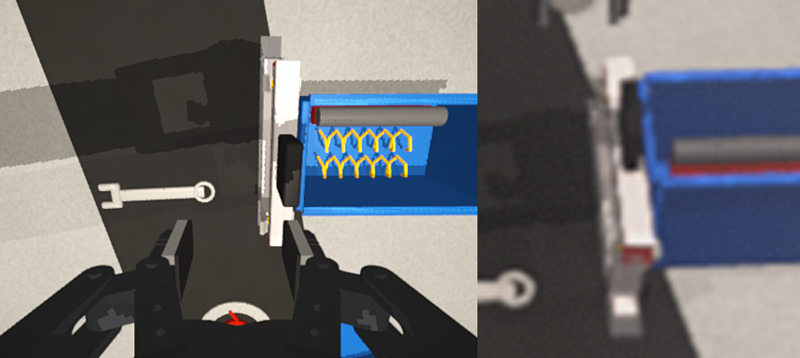

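The bar lies level in both hooks at columns 272–300, with the flap shut behind it and the gripper clear. Handing in.

```bash
python3 -c "
from station import ctrl
print(ctrl.finish_job())"
```

```text
the job is handed in; nothing more can be done
None
```

The flap is shut and held by the retaining bar, which sits fully down in both hooks; the gripper is clear, the other items were not touched, and I handed the job in at about 21 s (the hand-in gave no verdict).

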